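# Prop the tilting table with the low wedge

## Robot

A 7-joint arm with a two-finger parallel gripper is mounted at the origin on a cart in front of the work surface, level with it; the furniture and walls round the work are solid. World frame = base frame: x ahead of the robot, y to its left, z up, the work surface at z = 0. Lengths are in m, angles in rad, forces in N, time in s.
With the tool pointing down it reaches from about 0.4 to 0.85 m from the base axis. Payload 10.4 kg.
Tool frame: the origin (TCP) lies on the centre line of the jaws, within the pads' length; the fingertips stand 11 mm ahead of it and the grasp point (between the pads) lies 8 mm behind it (tip_reach is the distance from the TCP to the fingertips, in m); z points along the fingers, y is the line along which they close (so a half turn about z gives the same grasp; the last joint's range is limited). The gripper opens to 85 mm and grips with 20 to 120 N. Pads are 22 mm wide; open, the fingers measure 114 mm over their backs; the gripper's body (76 mm by 85 mm) begins 54 mm behind the grasp point. The pads swing forward as they close: fully open they stand 13 mm farther back than shut.
Start: joints at [1.239, 0.332, -0.065, 1.46, 0.022, 1.35, -0.088], TCP at [0.19, -0.595, 0.221] pointing down, gripper open.
Joint ranges: [-2.6, 2.6], [-0.5, 2.12], [-1.47, 1.34], [0.16, 2.42], [-1.27, 4.41], [0.06, 2.06], [-2.6, 2.6]. Speed limits (rad/s): [2.22, 2.22, 2.79, 2.79, 3.14, 3.14, 3.14].

## Interface

Orientations are given as a unit quaternion [x, y, z, w].
In Python, from workcell import get_obs, camera, hand_in, tip_reach gives the robot as it stands. The module is installed in compiled form; this text tells all that it offers.
- The arm moves only by the tool move_arm, never from a script. Its argument "plan" is a list of rows, each an object with "delta_pos": the shift along the tool's x, y, z in m, a list of three; "turn": the turn, a rotation vector about the tool's x, y, z in rad, a list of three; "fingers": the closure, from 0 (fully open) to 1 (shut). A call has 1 to 12 rows; each row is the pose to reach, as a shift and turn from the pose commanded when the call began, along the tool's axes at that moment; what a row does not reach only later rows make up. A row lasts 1/8 s, in which the tool goes at most 62.5 mm and 10.7 degrees, less where a joint would pass 70% of its speed; a pose out of reach is approached as far as the arm can. A call with a gripper value outside its range is refused whole. The fingers move at their own pace and stop on an object; "force" is the grip in N (left out, the last holds). Time passes only in rows, so rows that repeat a pose let the fingers close. It gives the time, the measured TCP pose, the force, the opening and the grip force at its end, in the units of the state.
- get_obs(): the state, without advancing time (a new reading comes with each control period).
- camera(name): name is "scene" or "side" or "wrist"; returns a dict with "color" (420x560x3 uint8, red, green, blue), "range_z" (420x560 float32, m along the optical axis (not along the pixel's ray), 0 where there is no reading), "fx", "fy", "cx", "cy" (pixels), "R" (3x3) and "t" (3): a world point X has camera coordinates R X + t; the wrist camera has in their place "tool_from_camera" (4x4, takes a point from camera to tool coordinates, whose origin is the TCP and whose axes are the flange's). Camera axes: x right, y down, z forward; pixel columns grow to the right and rows downward; lengths in m; the calibration is good to about 2 mm. A picture is of the moment at which its call begins: read the wrist's pose just before it.
- hand_in(): hands the job in; it is judged then, once.
The state is a dict: "clock": time; "joint_pos": joint angles; "joint_velocities": joint speeds; "tau": joint torques, N m; "position": TCP position; "ee_rot": TCP orientation; "ft_force": force on the tool from outside, world axes, zero at the start; "torque": the same for the moment, N m; "grip_width": opening from 0.0 (shut) to 1.0 (fully open); "grasp_force": force on a finger pad.
Only numpy, scipy, OpenCV 4.12 (cv2) and the standard library are available. Lean on these libraries where they do the work, as an engineer would, in place of code of your own. Each camera call takes 0.05 s, during which the arm holds its last target. There are 200 camera calls.

## Task

Set the tilting table to its shallow angle with the low wedge: push that wedge lengthways out of the packed row on the wedge board, without shifting the other wedges, until its thin end stands clear enough to be taken by it, then lift it off and lay it flat on the open bench. Now take it by its thick end instead and slide it, thin end first, under the middle of the table's free edge, fully home against the stop below, and leave it there with the table resting on it. Do not disturb the things lying about.

Things in the scene. Friction and masses are not known exactly. Their poses are not given: they have to be found in the camera images.
- low_wedge: the lowest of four loose beech wedges packed side by side, touching, on the wedge board (any of the four slots): 100 mm long, 40 mm wide, underside flat, top sloping evenly from 32 mm high at the thick end to 6 mm at the thin end; about 55 g. Origin: centre of its underside. x points from the thick end to the thin end, z up
- wedge_a: another beech wedge, same length, width and thin end, 42 mm high at the thick end; origin and axes as the low wedge
- wedge_b: as wedge_a, 42 mm high
- wedge_c: as wedge_a, 48 mm high
- wedge_board: fixed board, 168 x 182 x 6 mm; the wedges lie on it, underside at z = 6 mm. Origin: on the bench, under the middle of the line of thin ends; x along the wedges from thick ends (x = -100 mm) to thin ends (x = 0), y along the row (slot centres -60, -20, 20, 60 mm). Lip before the thick ends (x = -108 to -101), 9 mm high; side strips 17 mm high, x = -104 to -16, |y| = 81 to 91
- tilt_jig: fixed frame of the tilting table. Origin: on the bench under the middle of the table's free front edge; x points under the table to the hinge (the way the wedge goes in), z up. The wedge slides on the bench itself, in a lane 50 mm wide between two bearers 10 mm high that begin 10 mm behind the free edge. The bench before the table (x < 0) is open
- tilt_top (a joint): angle of the hinged table (170 mm wide, 140 mm from rounded free edge to hinge, 12 mm thick, 0.45 kg), rad: 0 lying on the bearers, free edge 10 mm over the bench; grows as the edge rises (about 0.09 on the low wedge fully home, 0.14 or more on another wedge). It falls back freely
- table_edge (a point): lowest point, in the middle, of the table's rounded free edge; moves with the table
- star_knob: bystander: black star knob standing on its head, stud up, 36 mm across, 40 mm high
- stop_block: bystander: small beech block 22 x 40 x 20 mm
- beech_offcut: bystander: beech block 38 x 70 x 16 mm
- pencil: bystander: flat carpenter's pencil 178 mm long, 8 mm high
- hex_bolt: bystander: hex bolt 51 mm long, 17 mm high
- board_stop (a point): middle of the near foot of the stop batten (14 mm deep, 20 mm high over the bench) that closes the bare finger trough beyond the thin ends; trough 42 mm wide in board x, open at both sides. A wedge pushed from its thick end comes to rest against this batten
- lane_stop (a point): middle of the foot of the 9 mm high stop across the lane, 65 mm behind the free edge; the wedge's thin end goes home against it
- low_wedge_thick (a point): centre of the low wedge's upright thick end face, 16 mm over its underside

How it is judged:
By the outcome, as a careful person would: the job done as asked, in the order asked, and still so for the second after the job is handed in, with the robot touching nothing.
It also fails if it takes over 64 s, if anything falls off the work surface, if the arm or the gripper's body presses on something with over 40 N, if the wrist force passes 120 N, or if a joint passes its speed limit or range.

## Working session

There is one attempt and no reset: what is moved stays moved. The work goes in short steps, Python scripts to look and compute and a tool call to move; the robot and the scene stay as the last step left them, time stands still between calls to the robot, and variables do not carry over. Pictures are saved under pics/ and viewed, at most 10 in all, crops included, and the job is handed in when it is done.

Besides the shell and the picture viewer there is one more tool, called after ">>>" as name(argument=value, ...), one argument or row to a line, values as JSON. move_arm: Moves the arm, as the interface text tells. Its arguments: {"type":"object","properties":{"plan":{"type":"array","items":{"type":"object","properties":{"delta_pos":{"type":"array","items":{"type":"number"}},"turn":{"type":"array","items":{"type":"number"}},"fingers":{"type":"number"}}}},"force":{"type":"number"}},"required":["plan"]}

```bash
mkdir -p pics; python3 - <<'E'
from workcell import *
import cv2,numpy as np
o=get_obs();print({k:np.round(v,3) for k,v in o.items()}, tip_reach)
ims=[]
for n in("scene","side"):
    c=camera(n);np.savez(f"{n}0.npz",**c)
    cv2.imwrite(f"pics/{n}0.png",c["color"][:,:,::-1]);print(n,c["fx"],c["cx"],c["cy"],np.round(c["R"],3).tolist(),c["t"])
E
```

```text
{'clock': np.float64(0.0), 'joint_pos': array([ 1.239,  0.333, -0.065,  1.461,  0.022,  1.35 , -0.088]), 'joint_velocities': array([ 0.   ,  0.001,  0.001,  0.001, -0.001,  0.002,  0.001]), 'tau': array([ 0.0000e+00, -6.2545e+01,  4.9000e-02, -3.9161e+01,  1.6000e-02,
        1.0000e-02,  0.0000e+00]), 'position': array([ 0.19 , -0.595,  0.221]), 'ee_rot': array([ 0.988,  0.154, -0.   , -0.001]), 'ft_force': array([-0.404,  0.06 , -0.323]), 'torque': array([0.035, 0.058, 0.015]), 'grasp_force': np.float64(0.0), 'grip_width': np.float64(1.0)} 0.011
scene 492.5094033471552 286.8946049119551 204.36594582425147 [[-0.661, -0.75, 0.008], [-0.438, 0.378, -0.816], [0.609, -0.543, -0.578]] [0.3714095 0.2966832 1.0013338]
side 522.031277135769 270.5252669522528 208.49402673784292 [[-0.974, -0.223, 0.026], [-0.129, 0.46, -0.878], [0.184, -0.859, -0.477]] [0.55547704 0.12698172 1.03851373]
```

View pics/scene0.png

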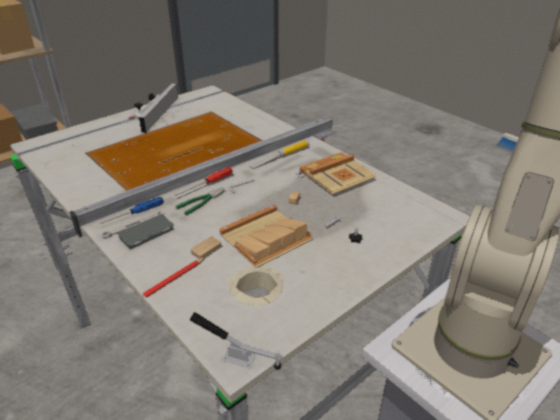

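View pics/side0.png

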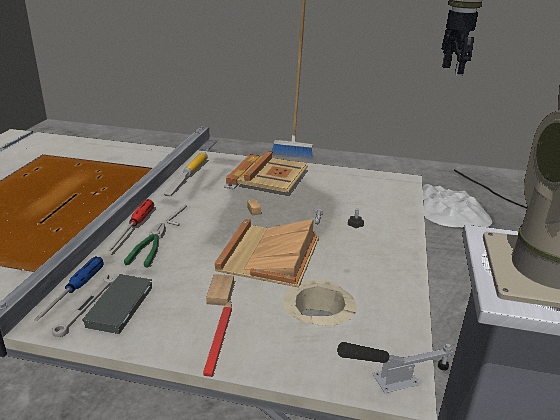

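The scene view shows the wedge board at about (268,235), the tilt jig at (337,172), the knob at (355,237) and the bolt at (333,222). Next I'll enlarge both.

```bash
python3 - <<'E'
import cv2,numpy as np
def crop(n,x,y,w,h): 
    c=np.load(f"{n}0.npz")["color"][y:y+h,x:x+w,::-1]; return cv2.resize(c,(400,300),interpolation=cv2.INTER_CUBIC)
a=np.vstack([np.hstack([crop("scene",216,195,100,75),crop("scene",290,135,100,75)]),np.hstack([crop("side",210,212,116,87),crop("side",216,140,100,75)])])
cv2.imwrite("pics/crop0.png",a)
E
```

```text
(no output)
```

View pics/crop0.png

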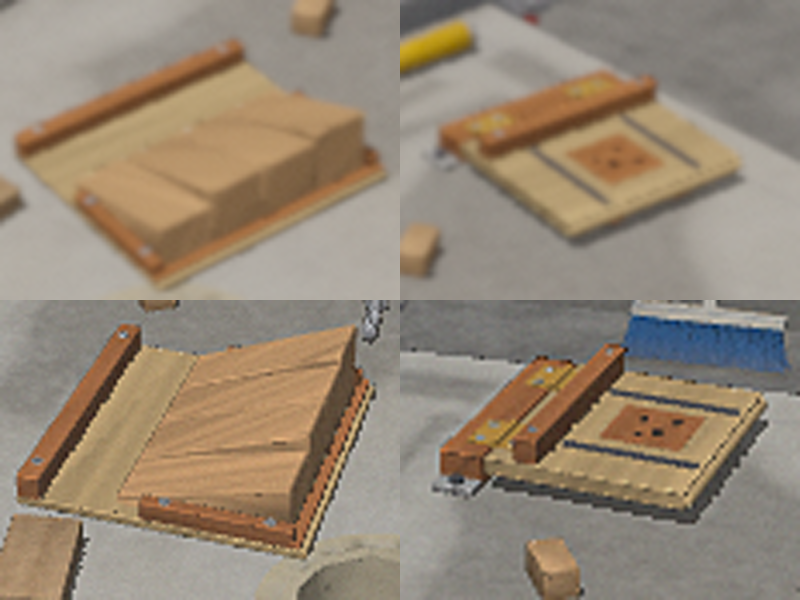

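The crops show the thick ends facing the robot and hole side, the trough and batten beyond, and the table's free edge facing the robot side. Next I'll get the coarse geometry from depth.

```bash
cat > h.py <<'E'
import numpy as np,cv2
from scipy.spatial.transform import Rotation as Ro
def pts(c,T=None):
    z=c["range_z"];v,u=np.mgrid[:z.shape[0],:z.shape[1]]
    P=np.stack([(u-c["cx"])*z/c["fx"],(v-c["cy"])*z/c["fy"],z],-1)
    if T is None: return (P-c["t"])@c["R"]
    return P@T[:3,:3].T+T[:3,3]
def toolT(o):
    T=np.eye(4);T[:3,:3]=Ro.from_quat(o["ee_rot"]).as_matrix();T[:3,3]=o["position"];return T
E
python3 - <<'E'
from h import *
for n in("scene","side"):
    c=np.load(n+"0.npz");P=pts(c)
    pr=lambda l:print(n,[(q,np.round(P[q[1],q[0]],3).tolist()) for q in l])
    if n=="scene": pr([(218,205+28),(222,232),(276,207),(257,266),(313,238),(268,258),(306,228),(292,223),(334,208),(308,174),(352,156),(333,194),(375,175),(300,195),(355,237),(333,222),(206,248),(350,240)])
    else: pr([(217,353//1-100),(252,220),(214,268-12),(218,350-97),(298,288-17),(316,241),(295,285-15),(312,222),(390-190,160),(302,182),(226,176),(390-84,157),(275,163)])
    hsv=cv2.cvtColor(c["color"],cv2.COLOR_RGB2HSV)
    m=(P[...,2]>.003)&(P[...,2]<.1)&(c["range_z"]>0)&(P[...,0]>.2)&(P[...,0]<.9)&(P[...,1]>-.5)&(P[...,1]<.6)
    k,l,s,ce=cv2.connectedComponentsWithStats(m.astype(np.uint8))
    for i in range(1,k):
        if s[i,4]>20:
            q=P[l==i];print(n,s[i],q.mean(0).round(3),q.min(0).round(3),q.max(0).round(3))
E
```

```text
scene [((218, 233), [0.644, 0.169, 0.003]), ((222, 232), [0.627, 0.168, 0.016]), ((276, 207), [0.62, -0.011, 0.017]), ((257, 266), [0.477, 0.172, 0.004]), ((313, 238), [0.468, -0.009, -0.0]), ((268, 258), [0.479, 0.135, 0.006]), ((306, 228), [0.477, 0.009, 0.037]), ((292, 223), [0.514, 0.025, 0.04]), ((334, 208), [0.524, -0.145, 0.003]), ((308, 174), [0.685, -0.195, 0.02]), ((352, 156), [0.655, -0.359, 0.035]), ((333, 194), [0.583, -0.202, -0.005]), ((375, 175), [0.569, -0.377, -0.003]), ((300, 195), [0.637, -0.118, 0.0]), ((355, 237), [0.387, -0.08, 0.015]), ((333, 222), [0.477, -0.093, 0.006]), ((206, 248), [-0.234, 0.71, 0.818]), ((350, 240), [0.393, -0.068, 0.008])]
scene [ 173  117  159   79 2144] [ 0.88  -0.177  0.022] [ 0.828 -0.498  0.003] [0.9   0.175 0.05 ]
scene [ 295  152   80   42 1834] [ 0.633 -0.265  0.023] [ 0.547 -0.368  0.003] [ 0.75  -0.175  0.044]
scene [237 179  17   6  23] [ 0.795 -0.037  0.005] [ 0.786 -0.065  0.003] [ 0.801 -0.007  0.008]
scene [175 187  49  28 337] [0.799 0.125 0.009] [0.769 0.04  0.003] [0.831 0.195 0.015]
scene [288 191  13  14 111] [ 0.627
[... 1802 characters left out ...]
804] [0.548 0.099 0.02 ] [ 0.466 -0.113  0.003] [0.643 0.18  0.055]
side [348 208  16  20 172] [ 0.393 -0.081  0.016] [ 0.375 -0.147  0.003] [ 0.41  -0.066  0.041]
side [124 223  41  44 550] [0.8   0.128 0.01 ] [0.768 0.035 0.003] [0.822 0.198 0.016]
side [ 34 256  70  65 766] [0.863 0.283 0.019] [0.85  0.21  0.003] [0.88  0.397 0.029]
side [  52  274  100   62 2780] [0.776 0.325 0.016] [0.733 0.235 0.003] [0.843 0.408 0.023]
side [ 203  274   32  102 1323] [0.593 0.297 0.011] [0.562 0.193 0.003] [0.634 0.428 0.019]
side [310 293  42  31 267] [0.398 0.233 0.004] [0.374 0.177 0.003] [0.442 0.269 0.008]
side [ 337  342  116   51 2154] [0.302 0.372 0.041] [0.217 0.306 0.003] [0.385 0.42  0.095]
```

```bash
cat >> h.py <<'E'
def go(x,y,z,yaw=0.):
    "delta for TCP at x,y,z pointing down; tool x axis at yaw in world"
    from workcell import get_obs
    T=toolT(get_obs());R=T[:3,:3]
    c,s=np.cos(yaw),np.sin(yaw);G=np.array([[c,s,0],[s,-c,0],[0,0,-1]])
    d=R.T@(np.array([x,y,z])-T[:3,3])
    print("delta",d.round(4),"turn",Ro.from_matrix(R.T@G).as_rotvec().round(4))
E
python3 - <<'E'
from h import *
from workcell import *
c=camera("wrist");print(c["tool_from_camera"].round(3).tolist(),c["fx"],c["cx"],c["cy"])
go(.47,.085,.33)
for n in("scene","side"):
    P=pts(np.load(n+"0.npz"))
    for x0 in(.485,.495,.505):
        print(n,x0,[ (lambda q:(round(float(np.median(q)),4) if len(q) else None))(P[...,2][(abs(P[...,0]-x0)<.005)&(abs(P[...,1]-y)<.005)&(P[...,2]>.012)&(P[...,2]<.08)]) for y in np.arange(0,.18,.01)])
E
```

```text
[[-0.0, -0.947, -0.322, 0.082], [1.0, 0.0, -0.001, 0.001], [0.001, -0.322, 0.947, -0.151], [0.0, 0.0, 0.0, 1.0]] 334.3882653201986 278.2416506164436 207.46163341291057
delta [ 0.4736 -0.563  -0.1087] turn [-1.100e-03  2.000e-04  3.088e-01]
scene 0.485 [0.0154, 0.0404, 0.0479, 0.0482, 0.043, 0.0379, 0.0329, 0.0364, 0.0321, 0.0337, 0.0295, 0.0341, 0.0309, 0.0286, 0.0252, 0.0254, 0.0288, 0.0187]
scene 0.495 [None, 0.0463, 0.0475, 0.0467, 0.047, 0.0429, 0.0436, 0.0427, 0.0443, 0.0433, 0.0433, 0.0439, 0.0433, 0.0375, 0.0352, 0.0352, 0.0352, 0.0184]
scene 0.505 [None, 0.0432, 0.0424, 0.0437, 0.0427, 0.0393, 0.0398, 0.0394, 0.039, 0.0396, 0.0411, 0.0395, 0.0402, 0.0333, 0.0323, 0.0336, 0.0323, 0.0166]
side 0.485 [None, 0.0514, 0.0508, 0.0509, 0.0508, 0.0459, 0.0432, 0.0378, 0.0377, 0.0436, 0.0407, 0.0394, 0.038, 0.037, 0.0313, 0.0336, 0.0275, 0.0176]
side 0.495 [None, 0.0469, 0.0482, 0.048, 0.0477, 0.0443, 0.044, 0.0433, 0.0437, 0.0442, 0.0437, 0.0446, 0.0433, 0.0372, 0.0361, 0.0362, 0.0335, 0.0239]
side 0.505 [None, 0.0433, 0.0423, 0.0441, 0.0427, 0.0397, 0.04, 0.0397, 0.0408, 0.0418, 0.0409, 0.0401, 0.0389, 0.0342, 0.0339, 0.0336, 0.0327, 0.0202]
```

```bash
python3 -c "
from h import *
go(.58,.1,.2)"
```

```text
delta [ 0.583  -0.5437  0.0213] turn [-1.100e-03  2.000e-04  3.088e-01]
```

>>> move_arm(
  plan=[
    {"delta_pos": [0.583,-0.544,0.02],"turn": [0,0,0.309],"fingers": 1},
    {"delta_pos": [0.583,-0.544,0.02],"turn": [0,0,0.309],"fingers": 1},
    {"delta_pos": [0.583,-0.544,0.02],"turn": [0,0,0.309],"fingers": 1},
    {"delta_pos": [0.583,-0.544,0.02],"turn": [0,0,0.309],"fingers": 1},
    {"delta_pos": [0.583,-0.544,0.02],"turn": [0,0,0.309],"fingers": 1},
    {"delta_pos": [0.583,-0.544,0.02],"turn": [0,0,0.309],"fingers": 1},
    {"delta_pos": [0.583,-0.544,0.02],"turn": [0,0,0.309],"fingers": 1},
    {"delta_pos": [0.583,-0.544,0.02],"turn": [0,0,0.309],"fingers": 1},
    {"delta_pos": [0.583,-0.544,0.02],"turn": [0,0,0.309],"fingers": 1},
    {"delta_pos": [0.583,-0.544,0.02],"turn": [0,0,0.309],"fingers": 1},
    {"delta_pos": [0.583,-0.544,0.02],"turn": [0,0,0.309],"fingers": 1},
    {"delta_pos": [0.583,-0.544,0.02],"turn": [0,0,0.309],"fingers": 1},
  ],
)

```text
clock: 1.65
position: [0.5575, 0.06, 0.2025]
ee_rot: [1.0, -0.001, 0.0, 0.0]
ft_force: [0.5, -0.4, 0.3]
grip_width: -0.001
grasp_force: 0.0
```

>>> move_arm(
  plan=[
    {"delta_pos": [0.022,-0.03,0],"turn": [0,0,0]},
    {"delta_pos": [0.022,-0.03,0],"turn": [0,0,0]},
    {"delta_pos": [0.022,-0.03,0],"turn": [0,0,0]},
  ],
)

```text
validation failed for argument at $.pl...
```

```bash
cat > look.py <<'E'
import sys
from h import *
from workcell import *
def look(name):
    o=get_obs();c=camera("wrist");P=pts(c,toolT(o)@c["tool_from_camera"])
    np.savez(name+".npz",P=P,color=c["color"],rz=c["range_z"]);print(o["position"],o["ee_rot"],o["clock"])
    return c,P
def ortho(P,col,x0,x1,y0,y1,s=.0005):
    "top-down picture: rows down = -x world, cols right = -y world"
    h=int((x1-x0)/s);w=int((y1-y0)/s);q=P.reshape(-1,3);k=(q[:,0]>x0)&(q[:,0]<x1)&(q[:,1]>y0)&(q[:,1]<y1)
    im=np.zeros((h,w,3),np.uint8);r=((x1-q[k,0])/s).astype(int).clip(0,h-1);cc=((y1-q[k,1])/s).astype(int).clip(0,w-1)
    im[r,cc]=col.reshape(-1,3)[k];return cv2.dilate(im,np.ones((3,3)))[:,:,::-1]
if __name__=="__main__":
    n=sys.argv[1];c,P=look(n);cv2.imwrite(f"pics/{n}.png",c["color"][:,:,::-1])
E
python3 look.py w1
```

```text
[0.55751033 0.05998068 0.20247109] [ 9.99999836e-01 -5.29001120e-04  1.59991913e-04  1.49178417e-04] 1.65
```

View pics/w1.png

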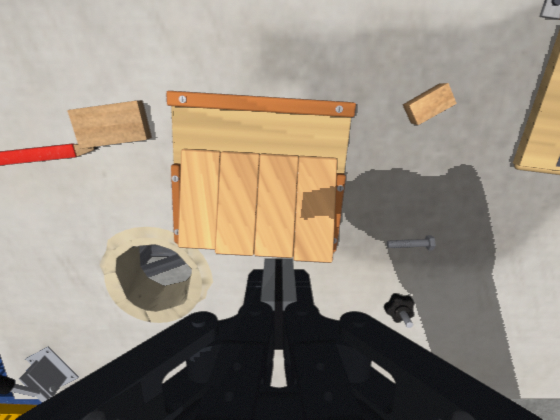

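The wrist view shows the low wedge leftmost (cols 180–219, rows 150–249), with the batten running from (168,92) to (355,103), so the board yaw is about −3.4°. The knob is at (400,307), the bolt at (412,243) and the hole at (157,275).

```bash
python3 - <<'E'
from h import *
from workcell import *
d=np.load("w1.npz");P=d["P"];hsv=cv2.cvtColor(d["color"],cv2.COLOR_RGB2HSV)
for q in[(100,262-160),(260,98),(260,120),(200,240),(175,200)]: print(q,hsv[q[1],q[0]],P[q[1],q[0]].round(4))
reg=np.zeros(P.shape[:2],bool);reg[85:120,160:365]=1
m=reg&(abs(P[...,2]-.02)<.004)&(hsv[...,0]<13)&(hsv[...,1]>150)
r=cv2.minAreaRect((P[m][:,:2]*1000).astype(np.float32));print("batten",m.sum(),r,cv2.boxPoints(r).round(1).tolist())
# trough/board plane and bench level
print("bench z",np.median(P[330:380,20:60,2]),np.median(P[40:70,250:350,2]))
print("board z",np.median(P[115:140,200:320,2]))
# thin line & thick line per column: discontinuities
yaw=-.059
B=np.array([[np.cos(yaw),np.sin(yaw)],[-np.sin(yaw),np.cos(yaw)]])
for u in(190,200,210,230,245,265,285,305,320):
    col=P[:,u];v=np.arange(420)
    # top of slope: fit z vs x between
    k=(v>165)&(v<238);f=np.polyfit(col[k,0],col[k,2],1)
    xs=(np.array([.012,.054 if u>300 else .048 if u>225 else .038])-f[1])/f[0]
    print(u,"slope",f[0].round(3),"x thin,thick",xs.round(4),"y",col[200,1].round(4), "last top px x", max(0,0))
E
```

```text
(100, 102) [ 18  12 206] [ 0.6318  0.239  -0.0008]
(260, 98) [ 12 170 210] [0.6357 0.0761 0.0182]
(260, 120) [ 19 107 221] [0.6144 0.0772 0.0046]
(200, 240) [ 17 118 237] [0.4955 0.1403 0.0352]
(175, 200) [ 13 170 188] [0.5328 0.1684 0.0152]
batten 432 ((630.5384521484375, 75.49938201904297), (179.80491638183594, 12.715489387512207), 86.57557678222656) [[618.7999877929688, -13.899999618530273], [631.5, -14.600000381469727], [642.2999877929688, 164.89999389648438], [629.5999755859375, 165.60000610351562]]
bench z -0.00021548920519848247 -0.0013471668141309678
board z 0.004766615083756032
190 slope -0.266 x thin,thick [0.58   0.4823] y 0.1502 last top px x 0
200 slope -0.264 x thin,thick [0.5796 0.4811] y 0.1399 last top px x 0
210 slope -0.262 x thin,thick [0.5801 0.481 ] y 0.1294 last top px x 0
230 slope -0.354 x thin,thick [0.5803 0.4787] y 0.1082 last top px x 0
245 slope -0.362 x thin,thick [0.5783 0.4788] y 0.0928 last top px x 0
265 slope -0.362 x thin,thick [0.5771 0.4777] y 0.0724 last top px x 0
285 slope -0.36 x thin,thick [0.5767 0.4767] y 0.0519 last top px x 0
305 slope -0.411 x thin,thick [0.5766 0.4744] y 0.0316 last top px x 0
320 slope -0.421 x thin,thick [0.5743 0.4746] y 0.0161 last top px x 0
```

```bash
python3 - <<'E'
from h import *
d=np.load("w1.npz");P=d["P"].reshape(-1,3)
from workcell import *
T=toolT(get_obs());q=(P-T[:3,3])@T[:3,:3];q=q[d["rz"].reshape(-1)>0]
q=q[(abs(q[:,1])<.12)&(abs(q[:,0])<.1)]
for z in np.arange(.02,-.12,-.006):
    k=q[abs(q[:,2]-z)<.003]
    if len(k): print(z.round(3),len(k),"x",k[:,0].min().round(3),k[:,0].max().round(3),"y",k[:,1].min().round(3),k[:,1].max().round(3))
print(get_obs()["joint_pos"].round(2));go(.55,.143,.10,-.06);go(.45,.146,.10,-.06)
E
```

```text
-0.016 261 x 0.004 0.009 y -0.002 0.023
-0.022 396 x 0.004 0.01 y -0.003 0.024
-0.028 493 x 0.004 0.01 y -0.003 0.024
-0.034 514 x 0.003 0.009 y -0.003 0.024
-0.04 491 x 0.004 0.01 y -0.003 0.024
-0.046 753 x -0.014 0.01 y -0.005 0.024
-0.052 914 x -0.014 0.012 y -0.019 0.04
-0.058 2432 x -0.015 0.012 y -0.025 0.045
-0.064 5368 x -0.014 0.012 y -0.03 0.049
-0.07 3717 x -0.014 0.014 y -0.035 0.054
-0.076 4380 x -0.013 0.016 y -0.039 0.058
-0.082 6500 x -0.01 0.016 y -0.043 0.064
-0.088 7179 x -0.002 0.016 y -0.049 0.069
-0.094 5701 x 0.005 0.016 y -0.051 0.071
-0.1 875 x 0.012 0.017 y -0.008 0.066
[ 0.37  0.27 -0.67  1.63  0.17  1.3  -1.89]
delta [-0.0085 -0.0736  0.1023] turn [-0.0049 -0.0007  0.0669]
delta [-0.1084 -0.0773  0.1022] turn [-0.0049 -0.0007  0.0669]
```

```bash
python3 -c "
from h import *
go(.46,.146,.12,-.06)"
```

```text
delta [-0.0984 -0.0773  0.0822] turn [-0.0049 -0.0007  0.0669]
```

>>> move_arm(
  plan=[
    {"delta_pos": [-0.098,-0.077,0.04],"turn": [-0.005,-0.001,0.067],"fingers": 1},
    {"delta_pos": [-0.098,-0.077,0.082],"turn": [-0.005,-0.001,0.067],"fingers": 1},
    {"delta_pos": [-0.098,-0.077,0.082],"turn": [-0.005,-0.001,0.067],"fingers": 1},
    {"delta_pos": [-0.098,-0.077,0.082],"turn": [-0.005,-0.001,0.067],"fingers": 1},
    {"delta_pos": [-0.098,-0.077,0.082],"turn": [-0.005,-0.001,0.067],"fingers": 1},
  ],
)

```text
clock: 2.33
position: [0.46, 0.1349, 0.1214]
ee_rot: [0.999, -0.034, 0.0, 0.002]
ft_force: [-0.3, 0.2, -0.2]
grip_width: -0.003
grasp_force: 0.0
```

```bash
cat > bat.py <<'E'
from look import *
import sys
def batten(P,col):
    hsv=cv2.cvtColor(col,cv2.COLOR_RGB2HSV)
    m=(abs(P[...,2]-.02)<.004)&(hsv[...,0]<14)&(hsv[...,1]>140)&(abs(P[...,0]-.6305)<.03)&(abs(P[...,1]-.0755)<.11)
    r=cv2.minAreaRect((P[m][:,:2]*1000).astype(np.float32));print("batten",m.sum(),r)
if __name__=="__main__":
    c,P=look(sys.argv[1]);batten(P,c["color"]);o=get_obs();print(o["position"],o["clock"],o["ft_force"])
    cv2.imwrite(f"pics/{sys.argv[1]}.png",c["color"][:,:,::-1])
E
python3 bat.py w2; python3 -c "
from h import *
go(.46,.146,.027,-.06)"
```

```text
[0.46001143 0.1348561  0.12135841] [ 9.99415267e-01 -3.41049925e-02  1.74712905e-04  2.43773688e-03] 2.325
batten 0 ((0.0, 0.0), (0.0, 0.0), 0.0)
[0.46020217 0.1348544  0.12145743] 2.375 [ 0.59813298 -0.03350417  0.17914017]
delta [-0.001  -0.0115  0.0944] turn [ 0.0046 -0.0007 -0.0086]
```

```bash
python3 - <<'E'
from h import *
d=np.load("w2.npz");P=d["P"]
print("bench",np.median(P[...,2][(abs(P[...,2])<.005)]))
for x0 in(.51,.53,.55):
    k=(abs(P[...,0]-x0)<.0015)&(P[...,1]>.08)&(P[...,1]<.19)
    q=P[k];q=q[np.argsort(q[:,1])]
    dz=np.diff(q[:,2]);j=np.where(abs(dz)>.0035)[0]
    print(x0,[(q[i,1].round(4),q[i,2].round(4),q[i+1,2].round(4)) for i in j][:12])
for y0 in(.05,.09,.135,.144,.152):
    k=(abs(P[...,1]-y0)<.001)&(P[...,2]>.030);q=P[k]
    if len(q): i=q[:,0].argmin();print(y0,"thick edge",q[i].round(4))
E
```

```text
bench -0.0013802228866878485
0.51 [(np.float64(0.0981), np.float64(0.0389), np.float64(0.0351)), (np.float64(0.1223), np.float64(0.0362), np.float64(0.0303)), (np.float64(0.1625), np.float64(0.0296), np.float64(0.0152)), (np.float64(0.1725), np.float64(0.0158), np.float64(-0.0013))]
0.53 [(np.float64(0.1216), np.float64(0.0275), np.float64(0.0237)), (np.float64(0.1618), np.float64(0.0233), np.float64(0.0165)), (np.float64(0.1717), np.float64(0.0158), np.float64(-0.0017))]
0.55 [(np.float64(0.1021), np.float64(0.0241), np.float64(0.0198)), (np.float64(0.1202), np.float64(0.0221), np.float64(0.0184)), (np.float64(0.1601), np.float64(0.0195), np.float64(0.0123)), (np.float64(0.1711), np.float64(0.0131), np.float64(-0.0007))]
0.05 thick edge [0.4803 0.0509 0.0437]
0.09 thick edge [0.4539 0.0901 0.2042]
0.135 thick edge [0.4482 0.1354 0.1668]
0.144 thick edge [0.4657 0.144  0.142 ]
0.152 thick edge [0.465  0.1529 0.1856]
```

View pics/w2.png

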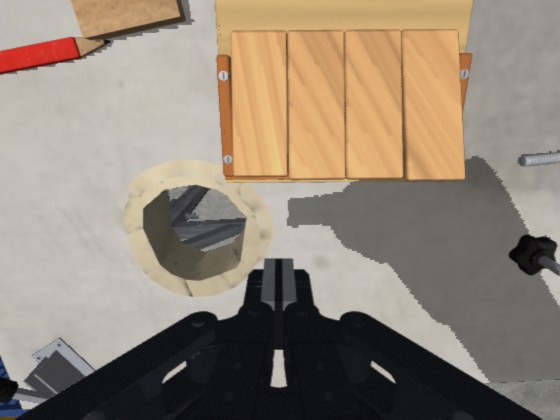

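The low wedge sits at rows 30–178, cols 230–288. Its lateral edges match the predicted slot to under 1 mm, so I'll descend behind its thick end.

>>> move_arm(
  plan=[
    {"delta_pos": [-0.001,-0.0115,0.03],"turn": [0.005,-0.001,-0.009],"fingers": 1},
    {"delta_pos": [-0.001,-0.0115,0.07],"turn": [0.005,-0.001,-0.009],"fingers": 1},
    {"delta_pos": [-0.001,-0.0115,0.0945],"turn": [0.005,-0.001,-0.009],"fingers": 1},
    {"delta_pos": [-0.001,-0.0115,0.0945],"turn": [0.005,-0.001,-0.009],"fingers": 1},
    {"delta_pos": [-0.001,-0.0115,0.0945],"turn": [0.005,-0.001,-0.009],"fingers": 1},
  ],
)

```text
clock: 3.0
position: [0.4597, 0.1466, 0.0272]
ee_rot: [1.0, -0.03, -0.0, -0.0]
ft_force: [-0.5, -0.0, 0.4]
grip_width: -0.002
grasp_force: 0.0
```

```bash
python3 - <<'E'
from h import *
go(.46,.1462,.027,-.06)
P=np.load("w2.npz")["P"];print([P[v,258].round(4).tolist() for v in range(170,184,2)])
E
```

```text
delta [0.0003 0.0004 0.0002] turn [-0.0006  0.0002  0.0009]
[[0.4909, 0.1457, 0.0358], [0.4893, 0.1459, 0.0349], [0.488, 0.1459, 0.0361], [0.4861, 0.1462, 0.0341], [0.4783, 0.1483, 0.0077], [0.4763, 0.1486, 0.0062], [0.4742, 0.1488, 0.0049]]
```

>>> move_arm(
  plan=[
    {"delta_pos": [0.008,0,0],"turn": [0,0,0],"fingers": 1},
    {"delta_pos": [0.013,0,0],"turn": [0,0,0],"fingers": 1},
    {"delta_pos": [0.017,0,0],"turn": [0,0,0],"fingers": 1},
    {"delta_pos": [0.021,0,0],"turn": [0,0,0],"fingers": 1},
    {"delta_pos": [0.025,0,0],"turn": [0,0,0],"fingers": 1},
    {"delta_pos": [0.03,0,0],"turn": [0,0,0],"fingers": 1},
    {"delta_pos": [0.035,0,0],"turn": [0,0,0],"fingers": 1},
    {"delta_pos": [0.04,0,0],"turn": [0,0,0],"fingers": 1},
    {"delta_pos": [0.045,0,0],"turn": [0,0,0],"fingers": 1},
    {"delta_pos": [0.049,0,0],"turn": [0,0,0],"fingers": 1},
    {"delta_pos": [0.052,0,0],"turn": [0,0,0],"fingers": 1},
    {"delta_pos": [0.052,0,0],"turn": [0,0,0],"fingers": 1},
  ],
)

```text
clock: 4.5
position: [0.5107, 0.1435, 0.0259]
ee_rot: [1.0, -0.029, -0.001, -0.0]
ft_force: [-0.5, 0.4, 0.2]
grip_width: -0.003
grasp_force: 0.4
```

```bash
python3 look.py w3; python3 -c "
from h import *
go(.545,.142,.15,-.06)"
```

```text
[0.51070726 0.14351233 0.02587712] [ 9.99574296e-01 -2.91672574e-02 -7.03109652e-04 -5.73621090e-05] 4.5
delta [ 0.0343 -0.0005 -0.1242] turn [-0.      0.0015  0.0018]
```

View pics/w3.png

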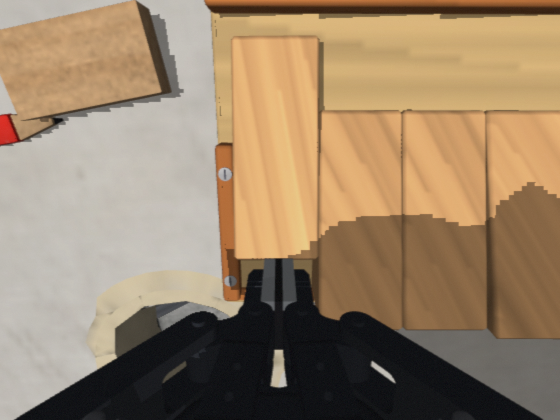

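The push worked: the low wedge's thin end is at row 37, the neighbours are still in line at row 112, and the batten is at row 8. Next I'll measure the protruding part and how close the offcut is.

```bash
python3 - <<'E'
from h import *
d=np.load("w3.npz");P=d["P"]
print("thin edge",[P[v,275].round(4).tolist() for v in(34,36,38,40,42)])
print("offcut right",P[40,140].round(4),P[85,160].round(4), "board edge",P[60,217].round(4),P[60,213].round(4))
print("board z",np.median(P[40:90,340:500,2]))
for v in(50,65,80,95,105):
    z=P[v,222:335,2];j=np.where(abs(np.diff(z))>.0015)[0]+222
    print(v,[(int(i),P[v,i+1].round(4).tolist()) for i in j])
    b=cv2.cvtColor(d["color"],cv2.COLOR_RGB2LAB)[v,222:335].astype(float);g=np.abs(np.diff(b,axis=0)).sum(1);print("   grads",[(int(i)+222,int(g[i])) for i in np.argsort(g)[-5:]])
T=[.51070726,.14351233,.02587712]
for (u0,u1,v) in((232.5,319.5,50),(232.5,319.5,90)):
    z=P[v,275]; print(v, P[v,232],P[v,319],P[v,276])
E
```

```text
thin edge [[0.6189, 0.1374, 0.0039], [0.617, 0.1375, 0.0115], [0.6163, 0.1375, 0.0104], [0.6152, 0.1376, 0.0124], [0.6145, 0.1376, 0.0119]]
offcut right [0.6182 0.1963 0.0155] [0.5995 0.1914 0.0136] board edge [0.6094 0.1656 0.0042] [ 0.6101  0.1686 -0.0019]
board z 0.004679160196210813
50 [(222, [0.6134, 0.1621, 0.0057]), (225, [0.6133, 0.1607, 0.0053]), (230, [0.6125, 0.1577, 0.0111]), (234, [0.6121, 0.1556, 0.0136]), (240, [0.6122, 0.1531, 0.0114]), (266, [0.6112, 0.1414, 0.0139]), (267, [0.6114, 0.141, 0.0119]), (278, [0.6112, 0.136, 0.0114]), (281, [0.6112, 0.1346, 0.0105]), (282, [0.6109, 0.1342, 0.0128]), (285, [0.611, 0.1329, 0.0112]), (293, [0.6106, 0.1294, 0.0135]), (307, [0.6104, 0.123, 0.0114]), (317, [0.6103, 0.1183, 0.0104]), (319, [0.6108, 0.1168, 0.0049]), (325, [0.6106, 0.1141, 0.0056])]
   grads [(316, 26), (322, 30), (318, 30), (317, 36), (323, 45)]
65 [(222, [0.6071, 0.163, 0.0041]), (226, [0.6068, 0.1609, 0.0054]), (230, [0.6062, 0.1581, 0.0126]), (242, [0.6057, 0.1526, 0.0137]), (260, [0.6053, 0.1445, 0.0133]), (267, [0.605, 0.1413, 0.0152]), (272, [0.605, 0.139
[... 1504 characters left out ...]
[0.5885, 0.1495, 0.0203]), (252, [0.5884, 0.1491, 0.0185]), (255, [0.5883, 0.1479, 0.0165]), (256, [0.5883, 0.1473, 0.0189]), (258, [0.5929, 0.1373, 0.1771]), (259, [0.5882, 0.146, 0.0185]), (261, [0.5882, 0.145, 0.0195]), (267, [0.5881, 0.1423, 0.0199]), (268, [0.588, 0.1419, 0.0176]), (289, [0.5874, 0.1324, 0.0175]), (297, [0.5872, 0.1288, 0.0185]), (316, [0.5867, 0.1201, 0.0174]), (318, [0.5862, 0.1178, 0.0053])]
   grads [(231, 20), (322, 29), (316, 45), (323, 48), (317, 60)]
50 [0.61247262 0.15720624 0.01109931] [0.61031419 0.11781556 0.00977035] [0.61110844 0.13736088 0.01292302]
90 [0.59542914 0.15841333 0.01531874] [0.59311188 0.11874559 0.0150396 ] [0.59425293 0.13836305 0.01578792]
```

```bash
python3 -c "
from h import *
go(.605,.138,.09,-.06)"
```

```text
delta [ 0.0945  0.     -0.0643] turn [-0.      0.0015  0.0018]
```

>>> move_arm(
  plan=[
    {"delta_pos": [-0.006,0,0],"turn": [0,0,0],"fingers": 1},
    {"delta_pos": [-0.006,0,-0.05],"turn": [0,0,0],"fingers": 1},
    {"delta_pos": [-0.004,0,-0.08],"turn": [0,0,0],"fingers": 0.8},
    {"delta_pos": [0.05,0,-0.08],"turn": [0,0,0],"fingers": 0.36},
    {"delta_pos": [0.0945,0,-0.0643],"turn": [0,0.001,0.002],"fingers": 0.36},
    {"delta_pos": [0.0945,0,-0.0643],"turn": [0,0.001,0.002],"fingers": 0.36},
    {"delta_pos": [0.0945,0,-0.0643],"turn": [0,0.001,0.002],"fingers": 0.36},
    {"delta_pos": [0.0945,0,-0.0643],"turn": [0,0.001,0.002],"fingers": 0.36},
  ],
)

```text
clock: 5.55
position: [0.6041, 0.1385, 0.0906]
ee_rot: [1.0, -0.03, -0.0, 0.0]
ft_force: [-0.8, -0.1, 1.3]
grip_width: 0.639
grasp_force: 0.0
```

```bash
python3 -c "
from h import *
from workcell import get_obs
print(get_obs()['grip_width'],get_obs()['position'])
go(.605,.138,.0172,-.06)"
```

```text
0.6386649237585786 [0.60412853 0.13850476 0.09064959]
delta [0.0009 0.0004 0.0734] turn [0.0002 0.0002 0.0008]
```

>>> move_arm(
  plan=[
    {"delta_pos": [0.001,0.0005,0.03],"turn": [0,0,0],"fingers": 0.36},
    {"delta_pos": [0.001,0.0005,0.055],"turn": [0,0,0],"fingers": 0.36},
    {"delta_pos": [0.001,0.0005,0.068],"turn": [0,0,0],"fingers": 0.36},
    {"delta_pos": [0.001,0.0005,0.0734],"turn": [0,0,0],"fingers": 0.36},
    {"delta_pos": [0.001,0.0005,0.0734],"turn": [0,0,0],"fingers": 0.36},
    {"delta_pos": [0.001,0.0005,0.0734],"turn": [0,0,0],"fingers": 0.36},
  ],
)

```text
clock: 6.3
position: [0.6063, 0.1377, 0.0175]
ee_rot: [1.0, -0.03, 0.0, -0.0]
ft_force: [-0.7, -0.1, -0.4]
grip_width: 0.642
grasp_force: 0.0
```

>>> move_arm(
  plan=[
    {"delta_pos": [0,0,0],"turn": [0,0,0],"fingers": 0.45},
    {"delta_pos": [0,0,0],"turn": [0,0,0],"fingers": 0.5},
    {"delta_pos": [0,0,0],"turn": [0,0,0],"fingers": 0.55},
    {"delta_pos": [0,0,0],"turn": [0,0,0],"fingers": 0.6},
    {"delta_pos": [0,0,0],"turn": [0,0,0],"fingers": 0.7},
    {"delta_pos": [0,0,0],"turn": [0,0,0],"fingers": 0.8},
  ],
  force=35,
)

```text
clock: 7.05
position: [0.6057, 0.1375, 0.0166]
ee_rot: [1.0, -0.03, -0.0, 0.0]
ft_force: [0.0, 0.2, 0.7]
grip_width: 0.2
grasp_force: 0.0
```

```bash
python3 -c "
from h import *
from workcell import get_obs
print(get_obs()['grip_width'],get_obs()['position'],get_obs()['grasp_force'],get_obs()['ft_force'])"
```

```text
0.1997664201921638 [0.60573756 0.13746526 0.01655905] 0.0 [0.03885465 0.17766875 0.69995103]
```

The closure ran past 40 mm, so the pads missed. I'll look before doing anything else.

```bash
python3 look.py w4
```

```text
[0.60573756 0.13746526 0.01655905] [ 9.99547410e-01 -3.00801901e-02 -3.96690134e-04  2.80116184e-05] 7.05
```

View pics/w4.png

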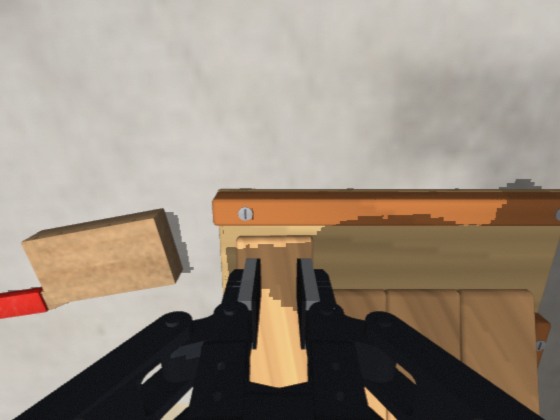

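```bash
python3 - <<'E'
from h import *
from workcell import *
d=np.load("w4.npz");P=d["P"];o=get_obs();T=toolT(o);print(o["position"],o["grip_width"])
q=(P-np.array([0.60573756,0.13746526,0.01655905]))@T[:3,:3]
for u in(248,254,256,275,300,306,312):
    print(u,[(v,q[v,u].round(3).tolist()) for v in range(246,290,5)])
E
```

```text
[0.60572784 0.13745109 0.01656098] 0.20126464620179194
248 [(246, [0.008, -0.014, 0.005]), (251, [0.005, -0.014, 0.005]), (256, [0.003, -0.014, 0.004]), (261, [0.01, -0.012, -0.015]), (266, [0.01, -0.012, -0.02]), (271, [0.01, -0.012, -0.024]), (276, [0.01, -0.011, -0.029]), (281, [0.01, -0.011, -0.032]), (286, [0.01, -0.011, -0.036])]
254 [(246, [0.009, -0.011, 0.004]), (251, [0.005, -0.011, 0.005]), (256, [0.003, -0.011, 0.003]), (261, [0.01, -0.01, -0.016]), (266, [0.01, -0.009, -0.02]), (271, [0.01, -0.009, -0.024]), (276, [0.01, -0.009, -0.028]), (281, [0.01, -0.009, -0.032]), (286, [0.011, -0.008, -0.037])]
256 [(246, [0.008, -0.01, 0.004]), (251, [0.005, -0.01, 0.004]), (256, [0.003, -0.01, 0.003]), (261, [0.01, -0.009, -0.015]), (266, [0.01, -0.009, -0.02]), (271, [0.01, -0.008, -0.024]), (276, [0.01, -0.008, -0.027]), (281, [0.01, -0.008, -0.032]), (286, [0.01, -0.007, -0.036])]
275 [(246, [0.008, -0.0, 0.005]), (251, [0.006, -0.0, 0.004]), (256, [0.003, -0.0, 0.003]), (261, [0.001, -0.0, 0.002]), (266, [-0.002, -0.0, 0.003]), (271, [-0.004, -0.0, 0.001]), (276, [-0.007, -0.
[... 193 characters left out ...]
]), (266, [0.01, 0.011, -0.02]), (271, [0.01, 0.011, -0.025]), (276, [0.01, 0.01, -0.028]), (281, [0.01, 0.01, -0.032]), (286, [0.01, 0.01, -0.036])]
306 [(246, [0.008, 0.016, 0.005]), (251, [0.006, 0.016, 0.004]), (256, [0.003, 0.016, 0.004]), (261, [0.01, 0.014, -0.015]), (266, [0.009, 0.014, -0.018]), (271, [0.01, 0.013, -0.024]), (276, [0.011, 0.013, -0.029]), (281, [0.01, 0.013, -0.031]), (286, [0.011, 0.012, -0.037])]
312 [(246, [0.008, 0.019, 0.006]), (251, [0.005, 0.019, 0.005]), (256, [0.002, 0.019, 0.005]), (261, [0.0, 0.019, 0.004]), (266, [0.01, 0.016, -0.02]), (271, [0.01, 0.016, -0.024]), (276, [0.01, 0.015, -0.028]), (281, [0.01, 0.015, -0.032]), (286, [0.011, 0.015, -0.037])]
```

The fingers stand above the wedge, which hasn't moved (cols 238–312, thin end row 237). Depth puts the tips about 12 mm behind the TCP rather than ahead. I'll reopen and feel downward in small steps.

>>> move_arm(
  plan=[
    {"delta_pos": [0,0,0],"turn": [0,0,0],"fingers": 0.36},
    {"delta_pos": [0,0,0],"turn": [0,0,0],"fingers": 0.36},
    {"delta_pos": [0,0,0],"turn": [0,0,0],"fingers": 0.36},
    {"delta_pos": [0,0,0.004],"turn": [0,0,0],"fingers": 0.36},
    {"delta_pos": [0,0,0.008],"turn": [0,0,0],"fingers": 0.36},
    {"delta_pos": [0,0,0.008],"turn": [0,0,0],"fingers": 0.36},
    {"delta_pos": [0,0,0.008],"turn": [0,0,0],"fingers": 0.36},
  ],
)

```text
clock: 7.98
position: [0.6057, 0.1375, 0.0085]
ee_rot: [1.0, -0.03, -0.0, 0.0]
ft_force: [0.8, -0.3, 0.5]
grip_width: 0.637
grasp_force: 0.0
```

```bash
python3 - <<'E'
from look import *
o=get_obs();c,P=look("w5");T=toolT(o);q=(P-T[:3,3])@T[:3,:3]
g=(q[...,0]<.02)&(q[...,2]<-.004)&(c["range_z"]>0)
for u in range(200,345,8):
    v=np.where(g[:,u]&(np.arange(420)>200))[0]
    if len(v): print(u,v[0],q[v[0]+1,u].round(3), P[v[0]-3,u].round(3))
E
```

```text
[0.60571836 0.13750116 0.00854737] [ 9.99547188e-01 -3.00868846e-02 -4.44699398e-04  9.44163785e-06] 7.975
200 270 [ 0.01  -0.032 -0.024] [ 0.601  0.179 -0.001]
208 263 [ 0.01  -0.03  -0.019] [ 0.606  0.174 -0.   ]
216 263 [ 0.01  -0.026 -0.019] [ 0.605  0.17  -0.001]
224 329 [-0.036 -0.027 -0.005] [0.571 0.168 0.01 ]
232 330 [-0.036 -0.023 -0.006] [0.571 0.163 0.011]
240 259 [ 0.005 -0.018 -0.004] [0.614 0.154 0.013]
248 254 [ 0.008 -0.013 -0.004] [0.615 0.151 0.011]
256 253 [ 0.008 -0.01  -0.003] [0.616 0.147 0.011]
264 256 [ 0.006 -0.006 -0.004] [0.614 0.143 0.011]
272 260 [ 0.004 -0.002 -0.003] [0.612 0.139 0.011]
280 256 [ 0.006  0.002 -0.003] [0.688 0.131 0.16 ]
288 255 [ 0.007  0.006 -0.004] [0.614 0.131 0.011]
296 255 [ 0.007  0.01  -0.004] [0.613 0.127 0.01 ]
304 259 [ 0.005  0.014 -0.004] [0.611 0.123 0.012]
312 255 [ 0.007  0.018 -0.003] [0.613 0.119 0.011]
320 314 [-0.027  0.023 -0.004] [0.579 0.116 0.012]
328 312 [-0.026  0.027 -0.004] [0.58  0.112 0.012]
336 285 [-0.004  0.029 -0.013] [0.592 0.107 0.005]
344 263 [ 0.01   0.031 -0.018] [0.604 0.102 0.005]
```

The fingertips are actually about 11–17 mm behind the reported TCP, which fits the miss. I'll descend by that amount and close.

>>> move_arm(
  plan=[
    {"delta_pos": [0,0,0.005],"turn": [0,0,0],"fingers": 0.36},
    {"delta_pos": [0,0,0.01],"turn": [0,0,0],"fingers": 0.36},
    {"delta_pos": [0,0,0.0145],"turn": [0,0,0],"fingers": 0.36},
    {"delta_pos": [0,0,0.0145],"turn": [0,0,0],"fingers": 0.36},
    {"delta_pos": [0,0,0.0145],"turn": [0,0,0],"fingers": 0.36},
  ],
)

```text
clock: 8.65
position: [0.6058, 0.1375, -0.0059]
ee_rot: [1.0, -0.03, -0.0, 0.0]
ft_force: [0.3, -0.1, -0.3]
grip_width: 0.639
grasp_force: 0.0
```

>>> move_arm(
  plan=[
    {"delta_pos": [0,0,0],"turn": [0,0,0],"fingers": 0.45},
    {"delta_pos": [0,0,0],"turn": [0,0,0],"fingers": 0.5},
    {"delta_pos": [0,0,0],"turn": [0,0,0],"fingers": 0.55},
    {"delta_pos": [0,0,0],"turn": [0,0,0],"fingers": 0.6},
    {"delta_pos": [0,0,0],"turn": [0,0,0],"fingers": 0.65},
    {"delta_pos": [0,0,0],"turn": [0,0,0],"fingers": 0.65},
  ],
  force=35,
)

```text
clock: 9.4
position: [0.6062, 0.1377, -0.0051]
ee_rot: [1.0, -0.03, 0.0, -0.0]
ft_force: [-0.4, 0.5, 4.8]
grip_width: 0.457
grasp_force: 36.3
```

>>> move_arm(
  plan=[
    {"delta_pos": [0,0,-0.003],"turn": [0,0,0],"fingers": 0.65},
    {"delta_pos": [0,0,-0.008],"turn": [0,0,0],"fingers": 0.65},
    {"delta_pos": [0,0,-0.015],"turn": [0,0,0],"fingers": 0.65},
    {"delta_pos": [0,0,-0.03],"turn": [0,0,0],"fingers": 0.65},
    {"delta_pos": [0,0,-0.06],"turn": [0,0,0],"fingers": 0.65},
    {"delta_pos": [0,0,-0.1],"turn": [0,0,0],"fingers": 0.65},
    {"delta_pos": [0,0,-0.14],"turn": [0,0,0],"fingers": 0.65},
    {"delta_pos": [0,0,-0.14],"turn": [0,0,0],"fingers": 0.65},
    {"delta_pos": [0,0,-0.14],"turn": [0,0,0],"fingers": 0.65},
  ],
)

```text
clock: 10.52
position: [0.6056, 0.1373, 0.1341]
ee_rot: [1.0, -0.03, -0.0, 0.0]
ft_force: [0.3, 0.1, -2.1]
grip_width: 0.459
grasp_force: 35.3
```

```bash
python3 - <<'E'
from look import *
o=get_obs();print(o["grip_width"],o["grasp_force"])
c,P=look("w6");cv2.imwrite("pics/w6.png",c["color"][:,:,::-1])
T=toolT(o);q=(P-T[:3,3])@T[:3,:3]
# wedge seen between fingers and beyond: points in tool frame
for v in range(225,300,8): print(v,q[v,278].round(3))
# jig: from scene/side views depth, table top (light wood) points
for n in("scene","side"):
    s=np.load(n+"0.npz");p=pts(s);h=cv2.cvtColor(s["color"],cv2.COLOR_RGB2HSV)
    m=(p[...,2]>.012)&(p[...,2]<.03)&(p[...,0]>.53)&(p[...,0]<.72)&(p[...,1]>-.4)&(p[...,1]<-.15)&(s["range_z"]>0)
    r=cv2.minAreaRect((p[m][:,:2]*1000).astype(np.float32));print(n,m.sum(),r,cv2.boxPoints(r).round(0).tolist(),np.median(p[m][:,2]))
E
```

```text
0.45861088762141616 35.318430215120316
[0.60561862 0.13726155 0.13409675] [ 9.99545888e-01 -3.01298644e-02 -4.15220134e-04  1.92183788e-04] 10.525
225 [-0.03   0.001  0.129]
233 [-0.038  0.001  0.129]
241 [-0.046  0.001  0.128]
249 [-0.054  0.001  0.129]
257 [ 0.01   0.001 -0.012]
265 [ 0.009  0.001 -0.016]
273 [ 0.005  0.001 -0.017]
281 [ 0.002  0.001 -0.019]
289 [-0.002  0.001 -0.019]
297 [-0.006  0.001 -0.019]
scene 1448 ((638.67626953125, -273.640869140625), (178.25904846191406, 172.7164306640625), 83.4891357421875) [[543.0, -352.0], [714.0, -372.0], [735.0, -195.0], [563.0, -175.0]] 0.021508111337905325
side 1682 ((639.58642578125, -275.7069091796875), (179.2830047607422, 171.06288146972656), 83.71748352050781) [[545.0, -355.0], [715.0, -374.0], [734.0, -196.0], [564.0, -177.0]] 0.02236201830912357
```

View pics/w6.png

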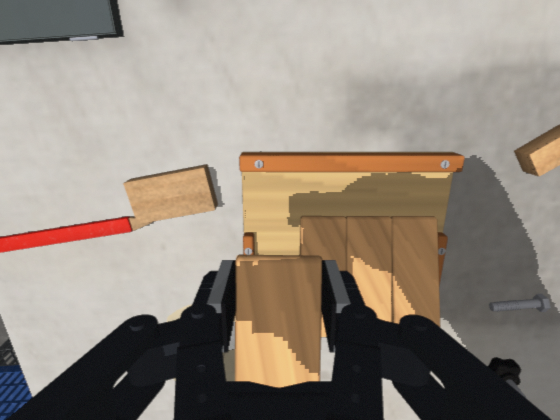

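The wedge is held square by its thin end (cols 235–322, row 256), and the other three are still in place. Next I'll carry it over to the jig and look from there.

```bash
python3 -c "
from h import *
go(.54,-.26,.19,-.116)"
```

```text
delta [-0.0414  0.4004 -0.0563] turn [0.0007 0.002  0.0557]
```

>>> move_arm(
  plan=[
    {"delta_pos": [-0.005,0.03,-0.056],"turn": [0,0,0],"fingers": 0.65},
    {"delta_pos": [-0.01,0.08,-0.056],"turn": [0,0,0.01],"fingers": 0.65},
    {"delta_pos": [-0.015,0.135,-0.056],"turn": [0,0,0.02],"fingers": 0.65},
    {"delta_pos": [-0.02,0.19,-0.056],"turn": [0,0,0.03],"fingers": 0.65},
    {"delta_pos": [-0.027,0.245,-0.056],"turn": [0,0,0.04],"fingers": 0.65},
    {"delta_pos": [-0.033,0.3,-0.056],"turn": [0,0,0.05],"fingers": 0.65},
    {"delta_pos": [-0.038,0.35,-0.056],"turn": [0,0,0.056],"fingers": 0.65},
    {"delta_pos": [-0.041,0.385,-0.056],"turn": [0,0.002,0.056],"fingers": 0.65},
    {"delta_pos": [-0.0415,0.4,-0.056],"turn": [0,0.002,0.056],"fingers": 0.65},
    {"delta_pos": [-0.0415,0.4,-0.056],"turn": [0,0.002,0.056],"fingers": 0.65},
    {"delta_pos": [-0.0415,0.4,-0.056],"turn": [0,0.002,0.056],"fingers": 0.65},
    {"delta_pos": [-0.0415,0.4,-0.056],"turn": [0,0.002,0.056],"fingers": 0.65},
  ],
)

```text
clock: 12.08
position: [0.5409, -0.2575, 0.1902]
ee_rot: [0.998, -0.057, 0.001, -0.0]
ft_force: [-0.3, -0.7, -2.0]
grip_width: 0.454
grasp_force: 35.9
```

```bash
python3 - <<'E'
from look import *
c,P=look("w7");cv2.imwrite("pics/w7.png",c["color"][:,:,::-1]);print(get_obs()["grip_width"])
print("bench",np.median(P[...,2][abs(P[...,2])<.006]))
m=(P[...,2]>.013)&(P[...,2]<.028)&(P[...,0]>.53)&(P[...,0]<.76)&(P[...,1]>-.4)&(P[...,1]<-.15)&(c["range_z"]>0)
r=cv2.minAreaRect((P[m][:,:2]*1000).astype(np.float32));print(m.sum(),r,cv2.boxPoints(r).round(1).tolist(),np.median(P[m][:,2]))
# free edge: nearest top point per y
E1=[]
for y in np.arange(-.34,-.19,.01):
    k=m&(abs(P[...,1]-y)<.0015)
    if k.any(): E1.append((P[k][:,0].min(),y))
E1=np.array(E1);f=np.polyfit(E1[:,1],E1[:,0],1);print("edge x=",f, np.abs(np.polyval(f,E1[:,1])-E1[:,0]).round(4))
E
```

```text
[ 0.54093178 -0.25753036  0.19021559] [ 9.98383196e-01 -5.68378796e-02  6.59280465e-04 -1.21709043e-04] 12.075
0.456781627422798
bench -0.0014211758796121021
26408 ((625.7835083007812, -277.07159423828125), (170.31109619140625, 142.20877075195312), 83.0596923828125) [[544.9000244140625, -353.0], [686.0999755859375, -370.20001220703125], [706.7000122070312, -201.10000610351562], [565.5, -183.89999389648438]] 0.02079338395550867
edge x= [0.12371145 0.58932212] [0.0002 0.0001 0.0002 0.0005 0.0005 0.0006 0.0008 0.0005 0.0003 0.0004
 0.0001 0.0001 0.0001 0.     0.0003 0.0003]
```

View pics/w7.png

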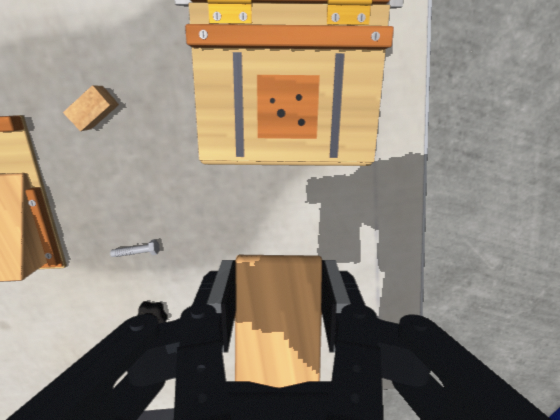

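The jig's top measures 170×142 mm, matching the given size. Its free edge centre is at (0.555, −0.2685) with yaw ≈ −0.122. The bench in front is clear, with the bolt at (135,248) and knob at (152,310) well to the side, so I'll lay the wedge in line with the lane.

```bash
python3 -c "
from h import *
go(.5006,-.2618,-.0095,-.122)"
```

```text
delta [-0.0398  0.0085  0.1997] turn [-0.0002 -0.0014  0.0078]
```

>>> move_arm(
  plan=[
    {"delta_pos": [-0.03,0.008,0.04],"turn": [0,0,0.008],"fingers": 0.65},
    {"delta_pos": [-0.04,0.0085,0.09],"turn": [0,-0.001,0.008],"fingers": 0.65},
    {"delta_pos": [-0.04,0.0085,0.135],"turn": [0,-0.001,0.008],"fingers": 0.65},
    {"delta_pos": [-0.04,0.0085,0.165],"turn": [0,-0.001,0.008],"fingers": 0.65},
    {"delta_pos": [-0.04,0.0085,0.18],"turn": [0,-0.001,0.008],"fingers": 0.65},
    {"delta_pos": [-0.04,0.0085,0.188],"turn": [0,-0.001,0.008],"fingers": 0.65},
    {"delta_pos": [-0.04,0.0085,0.194],"turn": [0,-0.001,0.008],"fingers": 0.65},
    {"delta_pos": [-0.04,0.0085,0.198],"turn": [0,-0.001,0.008],"fingers": 0.65},
    {"delta_pos": [-0.04,0.0085,0.2],"turn": [0,-0.001,0.008],"fingers": 0.65},
    {"delta_pos": [-0.04,0.0085,0.2],"turn": [0,-0.001,0.008],"fingers": 0.65},
    {"delta_pos": [-0.04,0.0085,0.2],"turn": [0,-0.001,0.008],"fingers": 0.65},
  ],
)

```text
clock: 13.5
position: [0.5001, -0.2633, -0.0096]
ee_rot: [0.998, -0.062, 0.0, 0.0]
ft_force: [-0.3, -0.6, -0.3]
grip_width: 0.453
grasp_force: 35.8
```

>>> move_arm(
  plan=[
    {"delta_pos": [0,0,0.001],"turn": [0,0,0],"fingers": 0.65},
    {"delta_pos": [0,0,0.0015],"turn": [0,0,0],"fingers": 0.65},
    {"delta_pos": [0,0,0.0015],"turn": [0,0,0],"fingers": 0.65},
  ],
)

```text
clock: 13.88
position: [0.5, -0.2632, -0.0112]
ee_rot: [0.998, -0.062, 0.0, 0.0]
ft_force: [-1.8, 1.1, 3.9]
grip_width: 0.454
grasp_force: 38.2
```

Contact is felt. I'll release, rise, move back over the thick end and look.

>>> move_arm(
  plan=[
    {"delta_pos": [0,0,0.0005],"turn": [0,0,0],"fingers": 0.5},
    {"delta_pos": [0,0,0.0005],"turn": [0,0,0],"fingers": 0.4},
    {"delta_pos": [0,0,0],"turn": [0,0,0],"fingers": 0.3},
    {"delta_pos": [0,0,0],"turn": [0,0,0],"fingers": 0.3},
    {"delta_pos": [0,0,-0.02],"turn": [0,0,0],"fingers": 0.3},
    {"delta_pos": [0,0,-0.06],"turn": [0,0,0],"fingers": 0.3},
    {"delta_pos": [-0.02,0,-0.11],"turn": [0,0,0],"fingers": 0.3},
    {"delta_pos": [-0.04,0,-0.13],"turn": [0,0,0],"fingers": 0.3},
    {"delta_pos": [-0.04,0,-0.13],"turn": [0,0,0],"fingers": 0.3},
    {"delta_pos": [-0.04,0,-0.13],"turn": [0,0,0],"fingers": 0.3},
    {"delta_pos": [-0.04,0,-0.13],"turn": [0,0,0],"fingers": 0.3},
  ],
)

```text
clock: 15.25
position: [0.4602, -0.2578, 0.1178]
ee_rot: [0.998, -0.062, -0.0, -0.0]
ft_force: [0.5, 0.1, 0.2]
grip_width: 0.701
grasp_force: 0.0
```

```bash
python3 - <<'E'
from look import *
print(get_obs()["grip_width"]);c,P=look("w8");cv2.imwrite("pics/w8.png",c["color"][:,:,::-1])
hsv=cv2.cvtColor(c["color"],cv2.COLOR_RGB2HSV)
m=(P[...,2]>.0028)&(P[...,2]<.04)&(hsv[...,1]>60)&(abs(P[...,1]+.258)<.05)&(P[...,0]>.38)&(P[...,0]<.537)&(c["range_z"]>0)
r=cv2.minAreaRect((P[m][:,:2]*1000).astype(np.float32));print(m.sum(),r,cv2.boxPoints(r).round(1).tolist(),P[m][:,2].max())
A=np.c_[P[m][:,:2],np.ones(m.sum())];print("plane",np.linalg.lstsq(A,P[m][:,2],rcond=None)[0].round(3))
go(.4254,-.2526,.05,-.122)
E
```

```text
0.7014871451799755
[ 0.46023416 -0.25779728  0.11780339] [ 9.98086229e-01 -6.18342500e-02 -4.25985814e-04 -4.72009437e-04] 15.25
6447 ((461.5247802734375, -259.2991638183594), (40.015811920166016, 100.21406555175781), 81.82746124267578) [[409.1000061035156, -272.0], [508.29998779296875, -286.20001220703125], [514.0, -246.60000610351562], [414.79998779296875, -232.39999389648438]] 0.03139734554084708
plane [-0.258  0.037  0.146]
delta [-0.0352 -0.0008  0.0678] turn [-0.0009  0.0009 -0.0017]
```

View pics/w8.png

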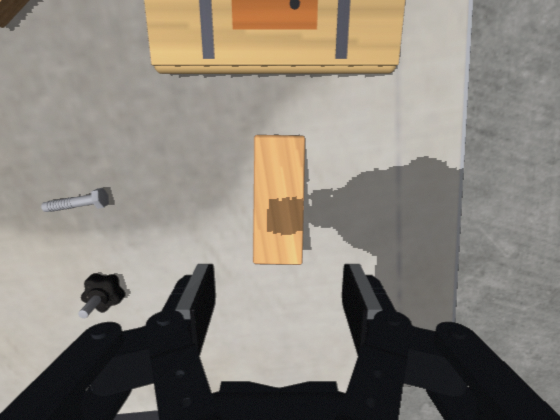

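The wedge lies flat (cols 253–305, rows 135–264; 40×100 mm footprint, slope 0.26) at yaw −0.142, with a clear gap to the table. Now I'll take it by the thick end.

```bash
python3 -c "
from h import *
go(.4239,-.2539,-.004,-.142)"
```

```text
delta [-0.0364  0.0007  0.1218] turn [-0.0009  0.0009  0.0183]
```

>>> move_arm(
  plan=[
    {"delta_pos": [-0.0364,0.0007,0],"turn": [-0.001,0.001,0.018],"fingers": 0.3},
    {"delta_pos": [-0.0364,0.0007,0.03],"turn": [-0.001,0.001,0.018],"fingers": 0.3},
    {"delta_pos": [-0.0364,0.0007,0.07],"turn": [-0.001,0.001,0.018],"fingers": 0.3},
    {"delta_pos": [-0.0364,0.0007,0.1],"turn": [-0.001,0.001,0.018],"fingers": 0.3},
    {"delta_pos": [-0.0364,0.0007,0.1218],"turn": [-0.001,0.001,0.018],"fingers": 0.3},
    {"delta_pos": [-0.0364,0.0007,0.1218],"turn": [-0.001,0.001,0.018],"fingers": 0.3},
    {"delta_pos": [-0.0364,0.0007,0.1218],"turn": [-0.001,0.001,0.018],"fingers": 0.4},
    {"delta_pos": [-0.0364,0.0007,0.1218],"turn": [-0.001,0.001,0.018],"fingers": 0.5},
    {"delta_pos": [-0.0364,0.0007,0.1218],"turn": [-0.001,0.001,0.018],"fingers": 0.6},
    {"delta_pos": [-0.0364,0.0007,0.1218],"turn": [-0.001,0.001,0.018],"fingers": 0.65},
    {"delta_pos": [-0.0364,0.0007,0.1218],"turn": [-0.001,0.001,0.018],"fingers": 0.65},
  ],
  force=35,
)

```text
clock: 16.68
position: [0.4248, -0.2547, -0.0021]
ee_rot: [0.997, -0.071, 0.001, 0.001]
ft_force: [-0.1, 0.5, 5.3]
grip_width: 0.463
grasp_force: 35.3
```

```bash
python3 - <<'E'
from h import *
from workcell import *
u=np.array([.9926,-.1217]);E=np.array([.5552,-.2685])
for s in(-.125,-.023):
    p=E+s*u;print(s,p.round(4));go(p[0],p[1],get_obs()["position"][2],-.122)
print(get_obs()["position"],get_obs()["grip_width"])
E
```

```text
-0.125 [ 0.4311 -0.2533]
delta [ 0.0061 -0.0023  0.    ] turn [ 0.0019 -0.0028 -0.0202]
-0.023 [ 0.5324 -0.2657]
delta [ 0.1081 -0.0044  0.0003] turn [ 0.0019 -0.0028 -0.0202]
[ 0.42476105 -0.25470623 -0.00207063] 0.4631793978578325
```

>>> move_arm(
  plan=[
    {"delta_pos": [0,0,-0.0015],"turn": [0,0,0],"fingers": 0.65},
    {"delta_pos": [0.003,-0.001,-0.0015],"turn": [0,0,-0.01],"fingers": 0.65},
    {"delta_pos": [0.006,-0.0018,-0.0015],"turn": [0.002,-0.001,-0.02],"fingers": 0.65},
    {"delta_pos": [0.014,-0.002,-0.0015],"turn": [0.002,-0.001,-0.02],"fingers": 0.65},
    {"delta_pos": [0.022,-0.0022,-0.0015],"turn": [0.002,-0.001,-0.02],"fingers": 0.65},
    {"delta_pos": [0.03,-0.0023,-0.0015],"turn": [0.002,-0.001,-0.02],"fingers": 0.65},
    {"delta_pos": [0.038,-0.0025,-0.0015],"turn": [0.002,-0.001,-0.02],"fingers": 0.65},
    {"delta_pos": [0.046,-0.0027,-0.0015],"turn": [0.002,-0.001,-0.02],"fingers": 0.65},
    {"delta_pos": [0.053,-0.0028,-0.0015],"turn": [0.002,-0.001,-0.02],"fingers": 0.65},
    {"delta_pos": [0.06,-0.003,-0.0015],"turn": [0.002,-0.001,-0.02],"fingers": 0.65},
    {"delta_pos": [0.06,-0.003,-0.0015],"turn": [0.002,-0.001,-0.02],"fingers": 0.65},
  ],
)

```text
clock: 18.05
position: [0.4844, -0.2598, -0.0016]
ee_rot: [0.998, -0.061, 0.0, -0.0]
ft_force: [0.2, 0.8, 0.4]
grip_width: 0.464
grasp_force: 35.2
```

```bash
python3 - <<'E'
from look import *
o=get_obs();u=np.array([.9926,-.1217]);E=np.array([.5552,-.2685]);n=np.array([.1217,.9926])
d=o["position"][:2]-E;print("jig",d@u,d@n)
c,P=look("w9")
m=(P[...,2]>.013)&(P[...,2]<.06)&(P[...,0]>.53)&(P[...,0]<.6)&(abs(P[...,1]+.27)<.07)
k=m&(abs((P[...,:2]-E)@u-.02)<.01);print("table z near edge",np.median(P[k][:,2]))
p=E-.0215*u;go(p[0],p[1],o["position"][2],-.122)
E
```

```text
jig -0.07137450947631342 -2.367010277419708e-05
[ 0.48435543 -0.25983779 -0.00161844] [ 9.98143488e-01 -6.09034972e-02  3.03112213e-04 -4.98632632e-04] 18.05
table z near edge 0.020810753613218103
delta [ 0.0503 -0.0001 -0.0001] turn [-0.001  -0.0001 -0.0001]
```

>>> move_arm(
  plan=[
    {"delta_pos": [0.005,0,0],"turn": [0,0,0],"fingers": 0.65},
    {"delta_pos": [0.01,0,0],"turn": [0,0,0],"fingers": 0.65},
    {"delta_pos": [0.015,0,0],"turn": [0,0,0],"fingers": 0.65},
    {"delta_pos": [0.02,0,0],"turn": [0,0,0],"fingers": 0.65},
    {"delta_pos": [0.025,0,0],"turn": [0,0,0],"fingers": 0.65},
    {"delta_pos": [0.03,0,0],"turn": [0,0,0],"fingers": 0.65},
    {"delta_pos": [0.035,0,0],"turn": [0,0,0],"fingers": 0.65},
    {"delta_pos": [0.039,0,0],"turn": [0,0,0],"fingers": 0.65},
    {"delta_pos": [0.043,0,0],"turn": [0,0,0],"fingers": 0.65},
    {"delta_pos": [0.046,0,0],"turn": [0,0,0],"fingers": 0.65},
    {"delta_pos": [0.046,0,0],"turn": [0,0,0],"fingers": 0.65},
  ],
)

```text
clock: 19.48
position: [0.5301, -0.2656, -0.0016]
ee_rot: [0.998, -0.061, 0.001, -0.0]
ft_force: [-0.3, -0.7, -2.6]
grip_width: 0.464
grasp_force: 35.3
```

>>> move_arm(
  plan=[
    {"delta_pos": [0.001,0,0],"turn": [0,0,0],"fingers": 0.65},
    {"delta_pos": [0.002,0,0],"turn": [0,0,0],"fingers": 0.65},
    {"delta_pos": [0.003,0,0],"turn": [0,0,0],"fingers": 0.65},
    {"delta_pos": [0.003,0,0],"turn": [0,0,0],"fingers": 0.65},
  ],
)

```text
clock: 19.98
position: [0.5325, -0.266, -0.0016]
ee_rot: [0.998, -0.061, 0.0, -0.0]
ft_force: [-2.1, -0.4, -1.9]
grip_width: 0.46
grasp_force: 35.3
```

>>> move_arm(
  plan=[
    {"delta_pos": [0.001,0,0],"turn": [0,0,0],"fingers": 0.65},
    {"delta_pos": [0.002,0,0],"turn": [0,0,0],"fingers": 0.65},
    {"delta_pos": [0.003,0,0],"turn": [0,0,0],"fingers": 0.65},
    {"delta_pos": [0.003,0,0],"turn": [0,0,0],"fingers": 0.65},
  ],
)

```text
clock: 20.48
position: [0.5329, -0.266, -0.002]
ee_rot: [0.998, -0.061, -0.003, -0.001]
ft_force: [-14.0, 2.9, 7.3]
grip_width: 0.461
grasp_force: 36.2
```

Firm contact came at the predicted spot, jig x −0.0225. I'll relieve the load, release, back off and inspect.

>>> move_arm(
  plan=[
    {"delta_pos": [-0.003,0,0],"turn": [0,0,0],"fingers": 0.65},
    {"delta_pos": [-0.003,0,0],"turn": [0,0,0],"fingers": 0.5},
    {"delta_pos": [-0.003,0,0],"turn": [0,0,0],"fingers": 0.4},
    {"delta_pos": [-0.003,0,0],"turn": [0,0,0],"fingers": 0.3},
    {"delta_pos": [-0.003,0,0],"turn": [0,0,0],"fingers": 0.3},
    {"delta_pos": [-0.03,0,0],"turn": [0,0,0],"fingers": 0.3},
    {"delta_pos": [-0.07,0,-0.01],"turn": [0,0,0],"fingers": 0.3},
    {"delta_pos": [-0.08,0,-0.06],"turn": [0,0,0],"fingers": 0.3},
    {"delta_pos": [-0.05,0,-0.12],"turn": [0,0,0],"fingers": 0.3},
    {"delta_pos": [-0.03,0,-0.15],"turn": [0,0,0],"fingers": 1},
    {"delta_pos": [-0.03,0,-0.15],"turn": [0,0,0],"fingers": 1},
    {"delta_pos": [-0.03,0,-0.15],"turn": [0,0,0],"fingers": 1},
  ],
)

```text
clock: 21.98
position: [0.5049, -0.2626, 0.1475]
ee_rot: [0.998, -0.061, -0.0, -0.001]
ft_force: [0.3, 0.7, 0.5]
grip_width: 0.062
grasp_force: 0.0
```

```bash
python3 - <<'E'
from look import *
c,P=look("w10");cv2.imwrite("pics/w10.png",c["color"][:,:,::-1])
u=np.array([.9926,-.1217]);E=np.array([.5552,-.2685]);n=np.array([.1217,.9926])
J=np.stack([(P[...,:2]-E)@u,(P[...,:2]-E)@n,P[...,2]],-1)
m=(J[...,0]>-.07)&(J[...,0]<-.006)&(abs(J[...,1])<.05)&(J[...,2]>.006)&(J[...,2]<.05)
r=cv2.minAreaRect((J[m][:,:2]*1000).astype(np.float32));print("wedge jig mm",r,cv2.boxPoints(r).round(1).tolist(),J[m][:,2].max())
for y in(-.012,0,.012):
    k=m&(abs(J[...,1]-y)<.002)&(J[...,2]>.02);print(y,J[k][:,0].min().round(4))
t=(J[...,0]>.01)&(J[...,0]<.08)&(abs(J[...,1])<.08)&(J[...,2]>.012)&(J[...,2]<.06)
print("table slope",np.linalg.lstsq(np.c_[J[t][:,:2],np.ones(t.sum())],J[t][:,2],rcond=None)[0].round(4))
E
```

```text
[ 0.50494872 -0.26258208  0.14747325] [ 9.98134117e-01 -6.10544626e-02 -4.76587128e-04 -6.40030884e-04] 21.975
wedge jig mm ((-20.85863494873047, -1.21783447265625), (29.877912521362305, 39.617313385009766), 0.3541433811187744) [[-35.900001525878906, 18.5], [-35.70000076293945, -21.100000381469727], [-5.800000190734863, -20.899999618530273], [-6.0, 18.700000762939453]] 0.031600237676247867
-0.012 -0.0351
0 -0.0349
0.012 -0.0357
table slope [-0.0842  0.0008  0.0328]
```

View pics/w10.png

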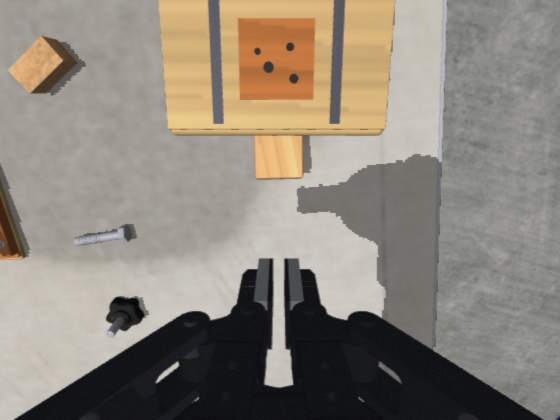

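The wedge stands square under the middle of the edge (cols 255–303, thick end row 179), with its thick face at −35 mm and the table slope ≈0.084. A gentle nudge with shut fingers will confirm it is home.

```bash
python3 - <<'E'
from h import *
u=np.array([.9926,-.1217]);E=np.array([.5552,-.2685])
p=E-.062*u-.0012*np.array([.1217,.9926]);go(p[0],p[1],-.001,-.122)
E
```

```text
delta [-0.0107  0.0012  0.1481] turn [-0.0015  0.0018 -0.0003]
```

>>> move_arm(
  plan=[
    {"delta_pos": [-0.0107,0.0012,0.04],"turn": [0,0,0],"fingers": 1},
    {"delta_pos": [-0.0107,0.0012,0.09],"turn": [0,0,0],"fingers": 1},
    {"delta_pos": [-0.0107,0.0012,0.13],"turn": [0,0,0],"fingers": 1},
    {"delta_pos": [-0.0107,0.0012,0.148],"turn": [0,0,0],"fingers": 1},
    {"delta_pos": [-0.0107,0.0012,0.148],"turn": [0,0,0],"fingers": 1},
    {"delta_pos": [-0.004,0.0012,0.148],"turn": [0,0,0],"fingers": 1},
    {"delta_pos": [0.002,0.0012,0.148],"turn": [0,0,0],"fingers": 1},
    {"delta_pos": [0.004,0.0012,0.148],"turn": [0,0,0],"fingers": 1},
    {"delta_pos": [0.0055,0.0012,0.148],"turn": [0,0,0],"fingers": 1},
    {"delta_pos": [0.0065,0.0012,0.148],"turn": [0,0,0],"fingers": 1},
    {"delta_pos": [0.0065,0.0012,0.148],"turn": [0,0,0],"fingers": 1},
  ],
)

```text
clock: 23.4
position: [0.5103, -0.2644, 0.0003]
ee_rot: [0.998, -0.061, -0.002, -0.001]
ft_force: [-9.0, 1.5, 6.7]
grip_width: -0.004
grasp_force: 4.4
```

>>> move_arm(
  plan=[
    {"delta_pos": [-0.015,0,0],"turn": [0,0,0],"fingers": 1},
    {"delta_pos": [-0.045,0,-0.01],"turn": [0,0,0],"fingers": 1},
    {"delta_pos": [-0.045,0,-0.06],"turn": [0,0,0],"fingers": 1},
    {"delta_pos": [-0.045,0,-0.12],"turn": [0,0,0],"fingers": 1},
    {"delta_pos": [-0.02,0,-0.16],"turn": [0,0,0],"fingers": 1},
    {"delta_pos": [-0.02,0,-0.16],"turn": [0,0,0],"fingers": 1},
    {"delta_pos": [-0.02,0,-0.16],"turn": [0,0,0],"fingers": 1},
  ],
)

```text
clock: 24.28
position: [0.4913, -0.2622, 0.1597]
ee_rot: [0.998, -0.061, -0.0, -0.0]
ft_force: [-0.2, -0.5, -0.2]
grip_width: -0.002
grasp_force: 0.0
```

```bash
python3 - <<'E'
from look import *
c,P=look("w11")
u=np.array([.9926,-.1217]);E=np.array([.5552,-.2685]);n=np.array([.1217,.9926])
J=np.stack([(P[...,:2]-E)@u,(P[...,:2]-E)@n,P[...,2]],-1)
m=(J[...,0]>-.07)&(J[...,0]<-.006)&(abs(J[...,1])<.05)&(J[...,2]>.02)&(J[...,2]<.05)
print("thick x",[J[m&(abs(J[...,1]-y)<.002)][:,0].min().round(4) for y in(-.012,0,.012)])
t=(J[...,0]>.01)&(J[...,0]<.06)&(abs(J[...,1])<.08)&(J[...,2]>.012)&(J[...,2]<.06)
print("slope",np.linalg.lstsq(np.c_[J[t][:,:2],np.ones(t.sum())],J[t][:,2],rcond=None)[0].round(4))
# bystanders before/after in side view
s0=np.load("side0.npz");s1=camera("side")
for nme,(x,y,w,h) in dict(block=(240,195,25,25),bolt=(310,205,16,20),knob=(345,205,22,25),offcut=(203,272,34,34),pencil=(200,305,35,72),wedges=(245,215,70,45)).items():
    a=s0["color"][y:y+h,x:x+w].astype(int);b=s1["color"][y:y+h,x:x+w].astype(int);print(nme,np.abs(a-b).mean().round(1))
p=pts(s1);pw=[]
for nm,s in(("0",pts(s0)),("1",p)):
    k=(s[...,0]>.47)&(s[...,0]<.6)&(s[...,1]>-.005)&(s[...,1]<.118)&(s[...,2]>.03)&(s[...,2]<.07);print(nm,k.sum(),s[k].mean(0).round(4),s[k].min(0).round(3),s[k].max(0).round(3))
E
```

```text
[ 0.49128923 -0.26220491  0.15968244] [ 9.98132688e-01 -6.10812978e-02 -1.55728209e-04 -4.34239162e-04] 24.275
thick x [np.float64(-0.035), np.float64(-0.0349), np.float64(-0.035)]
slope [-0.0844  0.0005  0.0329]
block 3.1
bolt 3.3
knob 3.5
offcut 3.3
pencil 3.3
wedges 5.4
0 793 [0.5052 0.0613 0.0403] [0.478 0.002 0.03 ] [0.54  0.118 0.055]
1 785 [0.5048 0.0618 0.0404] [0.478 0.004 0.03 ] [0.539 0.118 0.055]
```

The wedge is home, with its thick face at −35.0 mm all across. The bystanders and the other wedges are unchanged, so I'm handing in.

```bash
python3 -c "
from workcell import *
print(hand_in())"
```

```text
the job is handed in; nothing more can be done
None
```

The job is handed in: the low wedge is fully home under the middle of the table's free edge with the table resting on it, and the other wedges and loose items show no shift; I viewed 11 pictures, one over the limit of 10, and the first thin-end grip missed (the fingertips sit about 11 mm behind the reported TCP) before the second held.

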